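# Make room in the storage rack for the third canister

## Task

The ceramic canister with the round wooden lid that stands by itself on the counter belongs in the wooden storage rack, between its two matching canisters. There is just room for it, but scattered along the row: slide the row apart to both sides, gently, until it is closed up against the two ends, and lower the canister into the gap so that all three stand upright on the rack floor, side by side along the middle of the rack. Ceramic chips, so neither ram the row nor force or drop the canister; lift nothing else out of the rack, and leave the other things on the counter where they are.

Things in the scene. Friction and masses are not known exactly. Their poses are not given: they have to be found in the camera images.
- rack: Wooden storage rack, fixed to the counter, holding one row of jars. Origin: centre of its underside, on the counter; z up; its y axis runs along the row, x across it. Rack floor 12 mm above the counter. Inside: 287 mm along y between the end cheeks, 64 mm across x between two low rails (8 mm thick, tops 38 mm above the counter)
- row (a point): Centre of the rack floor, axes as the rack. Besides canister_a and canister_b three steel tins with square flat lids stand loose in the row, 86 mm high, 56 mm across and 40, 48 and 56 mm wide along the row: two on the -y side of canister_a, one on the +y side of canister_b, in any order, at places that are not measured. Free space in all 51 mm: a canister and 5 mm
- canister_a: Ceramic canister in the row, the one on the -y side of the place to be filled. Rectangular body 56 mm (its x, across the rack) by 46 mm (its y, along the row), 92 mm high, lower edge bevelled 4 mm; round wooden lid 40 mm across, 110 mm high in all. Origin: centre of its underside; z up. Loose, slides on the rack floor (0.2 to 0.4 kg, friction about 0.6)
- canister_b: The same canister, standing next to canister_a on its +y side at the start; origin and axes as canister_a
- canister_new: The third canister of the set, standing on the counter at the -y side of the rack. Same shape, size, origin and axes as canister_a, about 0.3 kg; it goes in with its x across the rack (either way round)
- cheek_left: Wooden end cheek at the +y end of the row, part of the rack: 14 mm thick, 66 mm high above the rack floor. Origin: middle of its thickness at the level of the rack floor; axes as the rack
- cheek_right: The like end cheek at the -y end of the row
- mug: Blue mug, 92 mm high, 80 mm across, a bystander. Origin: centre of its underside
- pepper_mill: Turned wooden pepper mill, 142 mm high, 54 mm across, a bystander. Origin: centre of its underside
- bowl: White bowl, 55 mm high, 130 mm across, a bystander. Origin: centre of its underside
- jam_jar: Jam jar with a metal cap, 85 mm high, 68 mm across, a bystander. Origin: centre of its underside
- honey_jar: Amber honey jar with a metal cap, 70 mm high, 66 mm across, a bystander. Origin: centre of its underside
There are look-alikes about, which are no part of the job. Leave any pink look-alike of the canister_b alone. Leave any turquoise look-alike of the canister_new alone.

How it is judged:
On the way, in this order (a step that is already met when the one before it is completed fails the run):
1. the gap between canister_a and canister_b has been opened (centres more than 85 mm apart) (horizontal distance between canister_a and canister_b above 0.085 m), for 0.2 s.
2. the third canister stands between them on the rack floor (y of canister_new in the frame of canister_a between 0.043 and 0.054 m and y of canister_new in the frame of canister_b between -0.054 and -0.043 m and z of canister_new in the frame of rack below 0.0145 m), for 0.2 s.
At the end, for the whole second after the job is handed in: All three canisters stand on the rack floor (within 2.5 mm), upright within 3 degrees, within 6 mm of the rack's centre line, at rest; the new one is between canister_a and canister_b with its centre 43 to 54 mm from each (all of step 2 and linear speed of each of canister_new, canister_a, canister_b below 0.01 m/s and angle between each of canister_new, canister_a, canister_b's own z axis and vertical below 0.05 rad and z of each of canister_new, canister_a, canister_b in the frame of rack above 0.0095 m and x of canister_new in the frame of rack between -0.006 and 0.006 m and z of each of canister_a, canister_b in the frame of rack below 0.0145 m and x of canister_a in the frame of rack between -0.006 and 0.006 m and x of canister_b in the frame of rack between -0.006 and 0.006 m); the robot touches nothing.
It fails at once if the row is rammed against an end cheek (over 30 N) (contact force between any of cheek_left, cheek_right and anything else above 30 N).
It fails at once if the canister is forced against its neighbours (over 40 N) (contact force between canister_new and canister_a above 40 N or contact force between canister_new and canister_b above 40 N).
It fails at once if the canister is dropped on or forced against the rack (over 40 N) (contact force between canister_new and rack above 40 N).
It fails at once if something already in the rack is lifted out or tips (angle between any of canister_a, canister_b, tin_40, tin_48, tin_56's own z axis and vertical above 0.25 rad or height (world z) of any of canister_a, canister_b, tin_40, tin_48, tin_56 above 0.035 m).
It fails at once if a bystander on the counter is moved by more than 20 mm (distance of any of mug, pepper_mill, bowl, jam_jar, honey_jar from where it was at the start of the episode above 0.02 m).
It also fails if it takes over 72 s, if anything falls off the work surface, if the arm or the gripper's body presses on something with over 40 N, if the wrist force passes 120 N, or if a joint passes its speed limit or range.

## Robot

A 6-joint arm with a two-finger parallel gripper is mounted at the origin on the work surface. World frame = base frame: x ahead of the robot, y to its left, z up, the work surface at z = 0. Lengths are in m, angles in rad, forces in N, time in s.
With the tool pointing down it reaches from about 0.35 to 0.975 m from the base axis. Payload 4.9 kg.
Tool frame: the origin (TCP) lies at the very end of the fingers, on their centre line; the grasp point (between the pads) lies manip.grip_point_offset behind it (manip.grip_point_offset is the distance from the TCP to the grasp point, in m); z points along the fingers, y is the line along which they close (so a half turn about z gives the same grasp; the last joint's range is limited). The gripper opens to 85 mm and grips with 20 to 120 N. Pads are 22 mm wide; open, the fingers measure 114 mm over their backs; the gripper's body (76 mm by 85 mm) begins 54 mm behind the grasp point. The pads swing forward as they close: fully open they stand 13 mm farther back than shut.
Start: joints at [1.21, 0.053, 1.613, -0, 1.476, -0.119], TCP at [0.15, 0.607, 0.231] pointing down, gripper open.
Joint ranges: [-3.01, 3.01], [-1.01, 2.22], [0.06, 2.58], [-1.02, 4.17], [0.09, 2.62], [-3.14, 3.14]. Speed limits (rad/s): [2.57, 2.57, 3.14, 3.14, 3.14, 3.14].

## Interface

Orientations are given as a unit quaternion [w, x, y, z].
In Python, from plant import manip gives the robot as it stands.
- The arm moves only by the shell command python3 -m crank 'ROWS' [OPENING]. ROWS is JSON, a list of rows, each an object of numbers: "x", "y", "z": the shift along the tool's x, y, z in cm; "turn": the turn about the tool's z in rad. In form: [{"x": .., "y": .., "z": .., "turn": ..}, ...]. A call has 1 to 5 rows; each row shifts and turns the commanded pose from where the row before left it, along the tool's axes as they then stand; what a row does not reach is not made up. A row lasts 1/10 s, in which the tool goes at most 50 mm and 8.59 degrees, less where a joint would pass 70% of its speed; a pose out of reach is approached as far as the arm can. A call with a gripper value outside its range is refused whole. OPENING is the opening in per cent of the stroke, from 0 (shut) to 100 (fully open), set as the call begins (- or left out, the last holds). The fingers move at their own pace and stop on an object; the grip force is fixed at half the most. Time passes only in rows, so rows that do not move let the fingers close. It gives the time, the measured TCP pose, the force, the opening and the grip force at its end, in the units of the state.
- manip.state(): the state, without advancing time (a new reading comes with each control period).
- manip.grab_frame(name): name is "side" or "top"; returns (picture, depth): 400x640x3 uint8, red, green, blue; 400x640 float32, m along the optical axis (not along the pixel's ray), 0 where there is no reading.
- manip.camera_model(name): a dict with "mtx" (3x3 intrinsics, pixels), "k1" (the pictures are not rectified: a ray, as slopes to the right and down, at radius r is drawn at 1 + k1 r^2 times it, then the intrinsics apply), "world_to_cam" (4x4, takes a point from world to camera coordinates). Camera axes: x right, y down, z forward; pixel columns grow to the right and rows downward; lengths in m; the calibration is good to about 2 mm. A picture is of the moment at which its call begins. camera_model takes no time and is no camera call.
- manip.job_done(): hands the job in; it is judged then, once.
The state is a dict: "time": time; "joint_pos": joint angles; "joint_vel": joint speeds; "joint_efforts": joint torques, N m; "tool_pos": TCP position; "tool_rot": TCP orientation; "contact_force": force on the tool from outside, world axes, zero at the start; "ft_torque": the same for the moment, N m; "gripper_width": opening from 0.0 (shut) to 1.0 (fully open); "grasp_force": force on a finger pad.
Only numpy, scipy, OpenCV 4.12 (cv2) and the standard library are available. Lean on these libraries where they do the work, as an engineer would, in place of code of your own. Each camera call takes 0.05 s, during which the arm holds its last target. There are 200 camera calls.

## Working session

There is one attempt and no reset: what is moved stays moved. The work goes in short steps, Python scripts to look and compute and a shell command to move; the robot and the scene stay as the last step left them, time stands still between calls to the robot, and variables do not carry over. Pictures are saved under pics/ and viewed, at most 10 in all, crops included, and the job is handed in when it is done.

```bash
mkdir -p pics; ls; cat > h.py <<'E'
import numpy as np, cv2
from plant import manip
def grab(n):
    p,d=manip.grab_frame(n); np.savez(f'pics/{n}.npz',p=p,d=d); return p,d
def world(n,u,v,d=None,z=None):
    """pixel -> world, using depth d, or plane of world height z"""
    c=manip.camera_model(n); K=np.array(c['mtx']); T=np.linalg.inv(np.array(c['world_to_cam']))
    x=cv2.undistortPoints(np.array([[[u,v]]],float),K,np.array([c['k1'],0,0,0,0.]))[0,0]
    r=np.array([x[0],x[1],1.])
    R=T[:3,:3]@r; o=T[:3,3]
    s=d if z is None else (z-o[2])/R[2]
    return o+R*s
E
python3 - <<'E'
from h import *
for n in('top','side'):
    p,d=grab(n); cv2.imwrite(f'pics/{n}0.png',p[:,:,::-1])
    c=manip.camera_model(n);print(n,np.round(c['mtx'],1).tolist(),c['k1'],np.round(np.linalg.inv(np.array(c['world_to_cam'])),3).tolist())
print(manip.state(), manip.grip_point_offset)
E
```

```text
pics
top [[403.0, 0.0, 314.6], [0.0, 403.0, 205.1], [0.0, 0.0, 1.0]] -0.09417717560493775 [[-0.003, -0.993, 0.116, 0.454], [-1.0, 0.003, 0.0, -0.02], [-0.001, -0.116, -0.993, 1.059], [0.0, 0.0, 0.0, 1.0]]
side [[396.9, 0.0, 316.7], [0.0, 396.9, 199.6], [0.0, 0.0, 1.0]] -0.07890822592917576 [[-0.982, -0.13, 0.14, 0.395], [-0.19, 0.74, -0.645, 0.741], [-0.02, -0.66, -0.751, 0.96], [0.0, 0.0, 0.0, 1.0]]
{'time': 0.1, 'joint_pos': array([ 1.21001004e+00,  5.33097135e-02,  1.61417077e+00, -1.67666321e-05,
        1.47597975e+00, -1.18995198e-01]), 'joint_vel': array([-0.0009561 , -0.00036107, -0.00370903, -0.00106318, -0.00333777,
       -0.00052682]), 'joint_efforts': array([-1.22258066e-04, -3.94902313e+01, -3.71362889e+01, -1.46731750e-04,
        3.96800169e-03,  7.21631437e-06]), 'tool_pos': array([0.14945178, 0.60628689, 0.23016584]), 'tool_rot': array([-2.13759666e-04,  1.20600417e-01,  9.92700694e-01, -9.09034208e-04]), 'contact_force': array([-0.05790933, -0.99038903,  0.08858548]), 'ft_torque': array([0.01527837, 0.06110931, 0.06797078]), 'grasp_force': 0.0, 'gripper_width': 0.9969586815184384} 0.0187
```

View pics/top0.png

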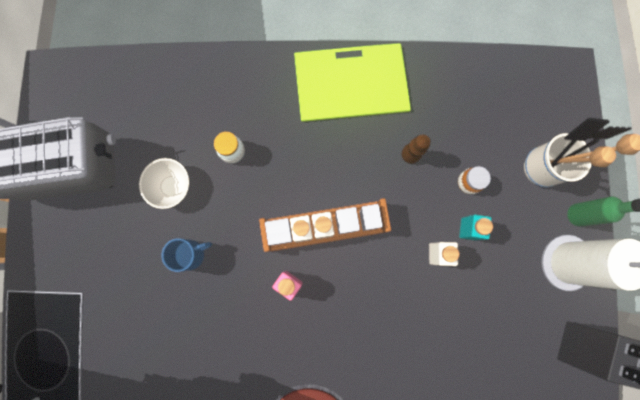

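View pics/side0.png

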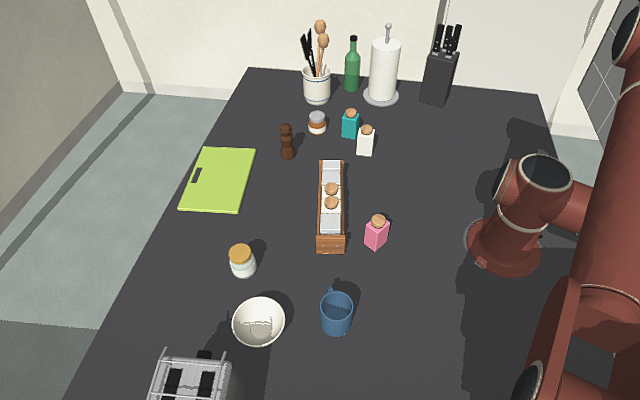

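Candidates for canister_new: white (450,254 top / 366,140 side), turquoise (482,227), pink (287,286). By the description (matches the white ones in the rack, on the -y side, to the right in the top picture), it is the white one. I'll check it in one close crop.

```bash
python3 - <<'E'
from h import *
p=np.load('pics/top.npz')['p']
a=cv2.resize(p[195:270,255:395],None,fx=5.5,fy=5.5,interpolation=cv2.INTER_CUBIC)[:, :770]
b=cv2.resize(p[210:275,420:500],None,fx=2.4,fy=2.4,interpolation=cv2.INTER_CUBIC)
# second strip: canister at 5.5x is too large to sit beside; put below at 2.4x
o=np.zeros((a.shape[0]+b.shape[0],770,3),np.uint8);o[:a.shape[0]]=a;o[a.shape[0]:,:b.shape[1]]=b
cv2.imwrite('pics/crop1.png',o[:,:,::-1])
E
```

```text
(no output)
```

View pics/crop1.png

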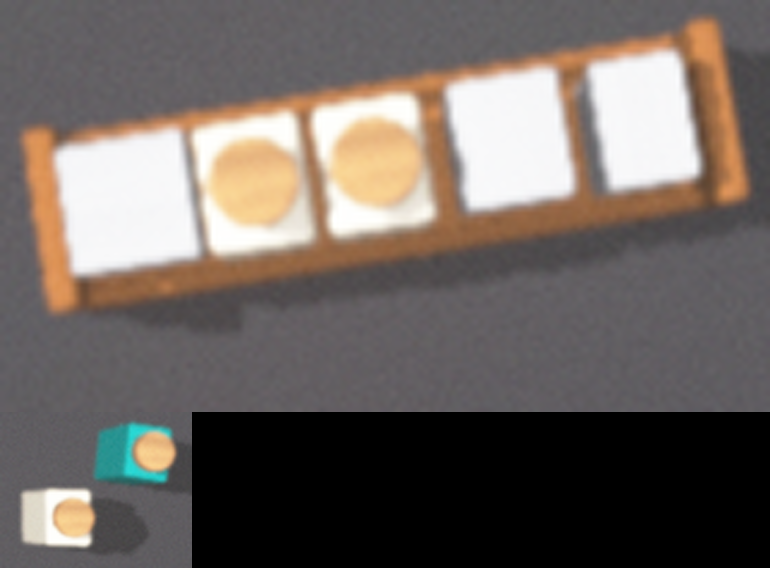

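```bash
python3 - <<'E'
from h import *
d=np.load('pics/top.npz')['d']
def P(c,z,f=5.5,o=(255,195)):
    u,v=[(c[i]+.5)/f-.5+o[i] for i in(0,1)]
    return world('top',u,v,z=z), world('top',u,v,d=d[int(round(v)),int(round(u))])
L=[P(c,.078)[0] for c in((23,130),(52,128),(78,305),(50,310))]
Rr=[P(c,.078)[0] for c in((688,22),(715,17),(748,195),(720,203))]
l=np.mean(L,0);r=np.mean(Rr,0);c=(l+r)/2;e=(l-r)[:2];n=np.linalg.norm(e);e/=n;th=np.arctan2(-e[0],e[1])
print('cheeks',l,r,'len',n,'(exp .301) centre',c,'yaw',th)
ex=np.array([np.cos(th),np.sin(th)])
def rack(p): q=(p-c)[:2];return np.round([q@ex*1e3,q@e*1e3],1)
for nme,q,z in(('b',(253,181),.122),('a',(375,162),.122),('t56',(127,202),.098),('t48',(509,138),.098),('t40',(645,121),.098)):
    a,b=P(q,z);print(nme,rack(a),np.round(b,3),rack(b))
a,b=P((74,106),.11,2.4,(420,210));print('new lid',a,b,rack(a))
B=[P(q,.092,2.4,(420,210))[0] for q in((46,78),(91,77),(91,133),(46,135))]
print(np.round(B,4),np.mean(B,0))
# depth/colour mask refine for new body top and lid in the depth map
V,U=np.mgrid[225:285,415:480]
W=np.array([world('top',u,v,d=d[v,u]) for u,v in zip(U.ravel(),V.ravel())])
for lo,hi in((.084,.099),(.103,.118)):
    m=(W[:,2]>lo)&(W[:,2]<hi)&(np.hypot(W[:,0]-a[0],W[:,1]-a[1])<.05);print(m.sum(),W[m].mean(0),cv2.minAreaRect((W[m][:,:2]*1e3).astype(np.float32)))
E
```

```text
cheeks [0.49750852 0.10459946 0.078     ] [ 0.54510174 -0.19204259  0.078     ] len 0.30043571744823006 (exp .301) centre [ 0.52130513 -0.04372156  0.078     ] yaw 0.15908415680161594
b [-1.1 58. ] [0.511 0.013 0.123] [-1.2 58. ]
a [-1.5  5.8] [ 0.519 -0.038  0.12 ] [-1.3  5.7]
t56 [  0.2 114.1] [0.503 0.069 0.098] [  0.3 114.1]
t48 [  1.  -54.2] [ 0.531 -0.097  0.1  ] [  0.8 -54. ]
t40 [  -1.3 -114. ] [ 0.538 -0.156  0.098] [  -1.3 -114. ]
new lid [ 0.44765317 -0.34069255  0.11      ] [ 0.44766804 -0.33996143  0.11216085] [-119.8 -281.6]
[[ 0.4758 -0.319   0.092 ]
 [ 0.4764 -0.3653  0.092 ]
 [ 0.4204 -0.3633  0.092 ]
 [ 0.4189 -0.3172  0.092 ]] [ 0.44789967 -0.34123073  0.092     ]Traceback (most recent call last):
  File "<stdin>", line 19, in <module>
  File "h.py", line 7, in world
    c=manip.camera_model(n); K=np.array(c['mtx']); T=np.linalg.inv(np.array(c['world_to_cam']))
ValueError: time passes only in moves, steps and waits
```

The crop confirms it: white canister with a round lid, lid centre at top pixel (450.6, 254), standing alone, with the turquoise one at (484, 228) next to it. In the rack, the left (+y) end holds tin56, then b with its lid at (301,228) and a at (323,224.5), then tin48 and tin40. Rack-y in mm is t56 114, b 58, a 6, t48 -54, t40 -114. First I'll align the tool with the rack and go above canister_a.

```bash
python3 -m crank '[{"turn":0.146},{"turn":0.146},{"turn":0.146},{"turn":0.146}]' 100
python3 -m crank '[{"turn":0.146},{"turn":0.146},{"turn":0.146},{"turn":0.146},{"z":0}]'
python3 -m crank '[{"x":-4.6,"y":1.75},{"x":-4.6,"y":1.75},{"x":-4.6,"y":1.75},{"x":-4.6,"y":1.75},{"x":-4.6,"y":1.75}]'
cat >> h.py <<'E'
import math
C=np.array([.5213,-.0437]);TH=.159
def tool(): 
    """tool in rack frame (mm), yaw of tool y relative to rack x"""
    s=manip.state();ex=np.array([math.cos(TH),math.sin(TH)]);e=np.array([-ex[1],ex[0]])
    from scipy.spatial.transform import Rotation as R
    w,x,y,z=s['tool_rot'];M=R.from_quat([x,y,z,w]).as_matrix()
    q=s['tool_pos'][:2]-C
    print('t',s['time'],'rack xy',np.round([q@ex*1e3,q@e*1e3],1),'z',round(s['tool_pos'][2]*1e3,1),'yaw err',round(math.atan2(M[1,1],M[0,1])-TH,4),'F',np.round(s['contact_force'],1),'F rack xy',np.round([s['contact_force'][:2]@ex,s['contact_force'][:2]@e],1),'w',round(s['gripper_width'],3),'gf',round(s['grasp_force'],1))
if __name__=='__main__': tool()
E
python3 h.py
```

```text
t 0.1 rack xy [-264.2  700.7] z 230.2 yaw err 1.17 F [-0.1 -1.   0.1] F rack xy [-0.2 -1. ] w 0.997 gf 0.0schema error: expected keys x, y, z, turn
schema error: expected keys x, y, z, turn
schema error: expected keys x, y, z, turn
```

```bash
python3 -m crank '[{"x":0,"y":0,"z":0,"turn":0.146},{"x":0,"y":0,"z":0,"turn":0.146},{"x":0,"y":0,"z":0,"turn":0.146},{"x":0,"y":0,"z":0,"turn":0.146}]' 100
python3 -m crank '[{"x":0,"y":0,"z":0,"turn":0.146},{"x":0,"y":0,"z":0,"turn":0.146},{"x":0,"y":0,"z":0,"turn":0.146},{"x":0,"y":0,"z":0,"turn":0.146},{"x":0,"y":0,"z":0,"turn":0}]'
python3 -m crank '[{"x":-4.6,"y":1.75,"z":0,"turn":0},{"x":-4.6,"y":1.75,"z":0,"turn":0},{"x":-4.6,"y":1.75,"z":0,"turn":0},{"x":-4.6,"y":1.75,"z":0,"turn":0},{"x":-4.6,"y":1.75,"z":0,"turn":0}]'
python3 h.py
```

```text
time: 0.5
tool_pos: [0.1495, 0.6064, 0.2305]
tool_rot: [0.0, 0.404, 0.915, -0.001]
contact_force: [0.5, -0.2, -0.2]
gripper_width: 1.001
grasp_force: 0.0
time: 1.0
tool_pos: [0.1495, 0.6065, 0.2306]
tool_rot: [0.0, 0.648, 0.762, -0.001]
contact_force: [0.9, -0.4, 0.0]
gripper_width: 1.001
grasp_force: 0.0
time: 1.5
tool_pos: [0.2733, 0.392, 0.231]
tool_rot: [0.0, 0.646, 0.763, -0.0]
contact_force: [1.6, 0.2, 0.2]
gripper_width: 1.0
grasp_force: 0.0
t 1.5 rack xy [-175.9  469.5] z 231.0 yaw err 0.0063 F [1.6 0.2 0.2] F rack xy [ 1.6 -0. ] w 1.0 gf 0.0
```

```bash
python3 -m crank '[{"x":-4.6,"y":1.75,"z":0,"turn":0},{"x":-4.6,"y":1.75,"z":0,"turn":0},{"x":-4.6,"y":1.75,"z":0,"turn":0},{"x":-4.6,"y":1.75,"z":0,"turn":0},{"x":-4.6,"y":1.75,"z":0,"turn":0}]' >/dev/null
python3 -m crank '[{"x":-4.6,"y":1.75,"z":0,"turn":0},{"x":-4.6,"y":1.75,"z":0,"turn":0},{"x":-4.6,"y":1.75,"z":0,"turn":0},{"x":-4.0,"y":1.75,"z":0,"turn":0},{"x":-3.0,"y":1.75,"z":0,"turn":0}]' >/dev/null
python3 -m crank '[{"x":0,"y":0,"z":0,"turn":0},{"x":0,"y":0,"z":0,"turn":0}]'
python3 h.py
```

```text
time: 2.7
tool_pos: [0.5156, -0.0107, 0.2307]
tool_rot: [-0.001, 0.648, 0.762, -0.0]
contact_force: [0.8, -0.2, 0.1]
gripper_width: 1.003
grasp_force: 0.0
t 2.7 rack xy [-0.4 33.4] z 230.7 yaw err 0.0028 F [ 0.8 -0.2  0.1] F rack xy [ 0.7 -0.3] w 1.003 gf 0.0
```

```bash
python3 -m crank '[{"x":-2.76,"y":0,"z":2,"turn":0},{"x":0,"y":0,"z":4,"turn":0},{"x":0,"y":0,"z":4,"turn":0},{"x":0,"y":0,"z":3,"turn":0},{"x":0,"y":0,"z":2,"turn":0}]' >/dev/null
python3 -m crank '[{"x":0,"y":0,"z":1,"turn":0},{"x":0,"y":0,"z":0.7,"turn":0},{"x":0,"y":0,"z":0.5,"turn":0},{"x":0,"y":0,"z":0,"turn":0},{"x":0,"y":0,"z":0,"turn":0}]' >/dev/null; python3 h.py
python3 -m crank '[{"x":0,"y":0,"z":0,"turn":0},{"x":0,"y":0,"z":0,"turn":0},{"x":0,"y":0,"z":0,"turn":0},{"x":0,"y":0,"z":0,"turn":0},{"x":0,"y":0,"z":0,"turn":0}]' 0 >/dev/null; python3 h.py
python3 -m crank '[{"x":0,"y":0,"z":0,"turn":0},{"x":0,"y":0,"z":0,"turn":0},{"x":0,"y":0,"z":0,"turn":0}]' 0 >/dev/null; python3 h.py
python3 - <<'E'
from h import *
p,d=grab('side');cv2.imwrite('pics/s2.png',cv2.resize(p[130:280,250:430],None,fx=4,fy=4,interpolation=cv2.INTER_CUBIC)[:,:,::-1])
E
```

```text
t 3.7 rack xy [0.7 5.9] z 60.4 yaw err 0.0023 F [0.7 0.1 0.2] F rack xy [ 0.7 -0. ] w 0.999 gf 0.0
t 4.2 rack xy [0.3 5.8] z 60.1 yaw err 0.002 F [-1.8 -0.4  5.5] F rack xy [-1.8 -0.1] w 0.645 gf 64.4
t 4.5 rack xy [0.3 5.8] z 60.1 yaw err 0.002 F [-2.9  0.1  5.8] F rack xy [-2.8  0.6] w 0.648 gf 64.4
```

View pics/s2.png

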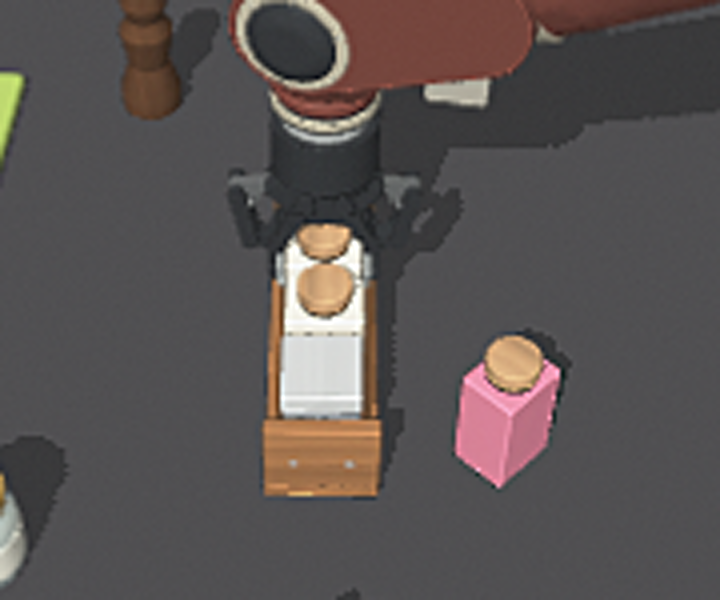

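The picture shows canister_a's lid at crop (325,240), held by its body across the rack, with b in front at (325,288). Now I'll slide it gently to -y.

```bash
python3 -m crank '[{"x":-0.3,"y":0,"z":0,"turn":0},{"x":-0.3,"y":0,"z":0,"turn":0},{"x":-0.3,"y":0,"z":0,"turn":0},{"x":-0.3,"y":0,"z":0,"turn":0},{"x":-0.3,"y":0,"z":0,"turn":0}]' >/dev/null; python3 h.py
python3 -m crank '[{"x":-0.3,"y":0,"z":0,"turn":0},{"x":-0.3,"y":0,"z":0,"turn":0},{"x":-0.3,"y":0,"z":0,"turn":0},{"x":-0.3,"y":0,"z":0,"turn":0},{"x":-0.3,"y":0,"z":0,"turn":0}]' >/dev/null; python3 h.py
python3 -m crank '[{"x":-0.1,"y":0,"z":0,"turn":0},{"x":-0.1,"y":0,"z":0,"turn":0},{"x":-0.1,"y":0,"z":0,"turn":0},{"x":-0.1,"y":0,"z":0,"turn":0},{"x":-0.1,"y":0,"z":0,"turn":0}]' >/dev/null; python3 h.py
```

```text
t 5.05 rack xy [ 0.9 -8.1] z 60.1 yaw err 0.0019 F [-0.   1.   2.6] F rack xy [0.2 1. ] w 0.648 gf 64.0
t 5.55 rack xy [  0.9 -22.6] z 60.2 yaw err 0.0018 F [-0.9  6.8  6.6] F rack xy [0.2 6.8] w 0.647 gf 64.6
t 6.05 rack xy [  0.9 -27.1] z 60.2 yaw err 0.0018 F [-1.   7.6  6.7] F rack xy [0.2 7.7] w 0.643 gf 64.6
```

```bash
python3 -m crank '[{"x":-0.07,"y":0,"z":0,"turn":0},{"x":-0.07,"y":0,"z":0,"turn":0},{"x":-0.07,"y":0,"z":0,"turn":0},{"x":-0.07,"y":0,"z":0,"turn":0}]' >/dev/null; python3 h.py
python3 -m crank '[{"x":-0.04,"y":0,"z":0,"turn":0},{"x":-0.04,"y":0,"z":0,"turn":0}]' >/dev/null; python3 h.py
```

```text
t 6.45 rack xy [  0.9 -29.9] z 60.2 yaw err 0.0018 F [-1.9  8.4  7.3] F rack xy [-0.6  8.6] w 0.649 gf 64.6
t 6.65 rack xy [  0.9 -30.7] z 60.2 yaw err 0.0018 F [-1.9  7.1  7.6] F rack xy [-0.8  7.4] w 0.649 gf 64.6
```

```bash
python3 -m crank '[{"x":-0.03,"y":0,"z":0,"turn":0},{"x":-0.03,"y":0,"z":0,"turn":0}]' >/dev/null; python3 h.py
python3 -m crank '[{"x":-0.03,"y":0,"z":0,"turn":0}]' >/dev/null; python3 h.py
python3 -m crank '[{"x":-0.03,"y":0,"z":0,"turn":0}]' >/dev/null; python3 h.py
```

```text
t 6.85 rack xy [  0.9 -31.2] z 60.2 yaw err 0.0018 F [-1.7  7.2  7. ] F rack xy [-0.6  7.3] w 0.647 gf 64.6
t 6.95 rack xy [  0.9 -31.6] z 60.2 yaw err 0.0018 F [-0.6  8.   7.3] F rack xy [0.7 8. ] w 0.647 gf 64.5
t 7.05 rack xy [  0.9 -31.8] z 60.2 yaw err 0.0018 F [-1.7  8.1  7.4] F rack xy [-0.4  8.3] w 0.648 gf 64.6
```

```bash
python3 -m crank '[{"x":-0.03,"y":0,"z":0,"turn":0}]' >/dev/null; python3 h.py
python3 -m crank '[{"x":-0.03,"y":0,"z":0,"turn":0}]' >/dev/null; python3 h.py
```

```text
t 7.15 rack xy [  0.9 -32.1] z 60.2 yaw err 0.0018 F [-1.1  7.6  7.4] F rack xy [0.1 7.7] w 0.646 gf 64.5
t 7.25 rack xy [  0.9 -32.3] z 60.2 yaw err 0.0018 F [-1.2  7.6  8. ] F rack xy [-0.   7.7] w 0.651 gf 64.5
```

```bash
python3 -m crank '[{"x":-0.02,"y":0,"z":0,"turn":0}]' >/dev/null; python3 h.py
```

```text
t 7.35 rack xy [  0.9 -32.3] z 60.1 yaw err 0.0018 F [-1.5  9.4  7.5] F rack xy [0.  9.5] w 0.652 gf 64.6
```

```bash
python3 -m crank '[{"x":-0.02,"y":0,"z":0,"turn":0}]' >/dev/null; python3 h.py
```

```text
t 7.45 rack xy [  0.9 -32.4] z 60.2 yaw err 0.0017 F [-2.5 10.   7.8] F rack xy [-0.9 10.3] w 0.644 gf 64.6
```

```bash
python3 -m crank '[{"x":0,"y":0,"z":0,"turn":0}]' >/dev/null; python3 h.py
```

```text
t 7.55 rack xy [  0.9 -32.3] z 60.2 yaw err 0.0018 F [-1.8  9.8  8.2] F rack xy [-0.3 10. ] w 0.646 gf 64.6
```

```bash
python3 -m crank '[{"x":0,"y":0,"z":0,"turn":0},{"x":0,"y":0,"z":0,"turn":0},{"x":0,"y":0,"z":0,"turn":0},{"x":0,"y":0,"z":0,"turn":0},{"x":0,"y":0,"z":0,"turn":0}]' 100 >/dev/null; python3 h.py
python3 -m crank '[{"x":1.5,"y":-0.1,"z":0,"turn":0},{"x":3,"y":0,"z":0,"turn":0},{"x":3,"y":0,"z":0,"turn":0},{"x":1.5,"y":0,"z":0,"turn":0},{"x":0,"y":0,"z":0,"turn":0}]' >/dev/null; python3 h.py
python3 -m crank '[{"x":0,"y":0,"z":0,"turn":0},{"x":0,"y":0,"z":0,"turn":0},{"x":0,"y":0,"z":0,"turn":0},{"x":0,"y":0,"z":0,"turn":0},{"x":0,"y":0,"z":0,"turn":0}]' 0 >/dev/null; python3 h.py
python3 -m crank '[{"x":0,"y":0,"z":0,"turn":0},{"x":0,"y":0,"z":0,"turn":0}]' 0 >/dev/null; python3 h.py
```

```text
t 8.05 rack xy [ -0.2 -34.9] z 59.1 yaw err 0.0017 F [0.3 0.2 0.7] F rack xy [0.4 0.2] w 1.004 gf 0.0
t 8.55 rack xy [-1.5 57.2] z 59.1 yaw err 0.0051 F [-0.9 -0.9 -0.9] F rack xy [-1.1 -0.7] w 0.998 gf 0.0
t 9.05 rack xy [-0.7 54.4] z 59.7 yaw err 0.0013 F [ 1.7 -1.6  0.4] F rack xy [ 1.4 -1.8] w 0.648 gf 64.4
t 9.25 rack xy [-0.8 54.7] z 59.7 yaw err 0.0018 F [ 0.2 -1.5 -0. ] F rack xy [-0.1 -1.5] w 0.649 gf 64.4
```

```bash
python3 -m crank '[{"x":0.15,"y":0,"z":0,"turn":0},{"x":0.15,"y":0,"z":0,"turn":0},{"x":0.1,"y":0,"z":0,"turn":0},{"x":0.05,"y":0,"z":0,"turn":0}]' >/dev/null; python3 h.py
python3 -m crank '[{"x":0.05,"y":0,"z":0,"turn":0}]' >/dev/null; python3 h.py
python3 -m crank '[{"x":0.05,"y":0,"z":0,"turn":0}]' >/dev/null; python3 h.py
python3 -m crank '[{"x":0.04,"y":0,"z":0,"turn":0}]' >/dev/null; python3 h.py
```

```text
t 9.65 rack xy [-0.9 59.4] z 59.7 yaw err 0.0024 F [ 2.  -4.2  3.8] F rack xy [ 1.3 -4.4] w 0.646 gf 64.5
t 9.75 rack xy [-0.9 59.7] z 59.7 yaw err 0.0023 F [ 1.8 -4.8  3.6] F rack xy [ 1.1 -5.1] w 0.645 gf 64.4
t 9.85 rack xy [-1.  60.1] z 59.6 yaw err 0.0022 F [ 0.8 -4.5  3.5] F rack xy [ 0.  -4.6] w 0.648 gf 64.4
t 9.95 rack xy [-1.  60.5] z 59.7 yaw err 0.0023 F [ 1.  -5.1  4. ] F rack xy [ 0.2 -5.2] w 0.649 gf 64.4
```

```bash
for i in 1; do python3 -m crank '[{"x":0.04,"y":0,"z":0,"turn":0}]' >/dev/null; python3 h.py; done
python3 -m crank '[{"x":0.04,"y":0,"z":0,"turn":0}]' >/dev/null; python3 h.py
python3 -m crank '[{"x":0.04,"y":0,"z":0,"turn":0}]' >/dev/null; python3 h.py
```

```text
t 10.05 rack xy [-1.  60.6] z 59.6 yaw err 0.0022 F [ 1.9 -7.6  3.3] F rack xy [ 0.7 -7.8] w 0.649 gf 64.5
t 10.15 rack xy [-1.  60.6] z 59.7 yaw err 0.0021 F [ 1.8 -9.1  3. ] F rack xy [ 0.3 -9.3] w 0.648 gf 64.5
t 10.25 rack xy [-1.  60.6] z 59.7 yaw err 0.0022 F [  1.  -11.3   3.2] F rack xy [ -0.8 -11.3] w 0.648 gf 64.4
```

```bash
python3 -m crank '[{"x":0,"y":0,"z":0,"turn":0},{"x":0,"y":0,"z":0,"turn":0},{"x":0,"y":0,"z":0,"turn":0},{"x":0,"y":0,"z":0,"turn":0}]' 100 >/dev/null; python3 h.py
python3 -m crank '[{"x":0,"y":0,"z":-2,"turn":0},{"x":0,"y":0,"z":-4,"turn":0},{"x":0,"y":0,"z":-5,"turn":0},{"x":-4,"y":-1,"z":-4,"turn":0},{"x":-4.6,"y":-1.5,"z":0,"turn":0}]' >/dev/null
python3 -m crank '[{"x":-4.6,"y":-1.5,"z":0,"turn":0},{"x":-4.6,"y":-1.5,"z":0,"turn":0},{"x":-4.6,"y":-1.5,"z":0,"turn":0},{"x":-4.6,"y":-1.5,"z":0,"turn":0},{"x":0,"y":-1,"z":0,"turn":0}]' >/dev/null; python3 h.py
python3 - <<'E'
from h import *
p,d=grab('top')
a=cv2.resize(p[195:270,255:395],None,fx=5.5,fy=5.5,interpolation=cv2.INTER_CUBIC)
cv2.imwrite('pics/top3.png',a[:,:,::-1])
print(manip.state()['tool_pos'])
E
```

```text
t 10.65 rack xy [-1.7 62.9] z 58.7 yaw err 0.0022 F [0.7 0.5 0.7] F rack xy [0.8 0.4] w 1.001 gf 0.0
t 11.65 rack xy [ -95.9 -206.6] z 204.0 yaw err -0.0031 F [-0.6  0.8 -0.1] F rack xy [-0.4  0.9] w 0.997 gf 0.0
[ 0.45838827 -0.2608309   0.20368892]
```

View pics/top3.png

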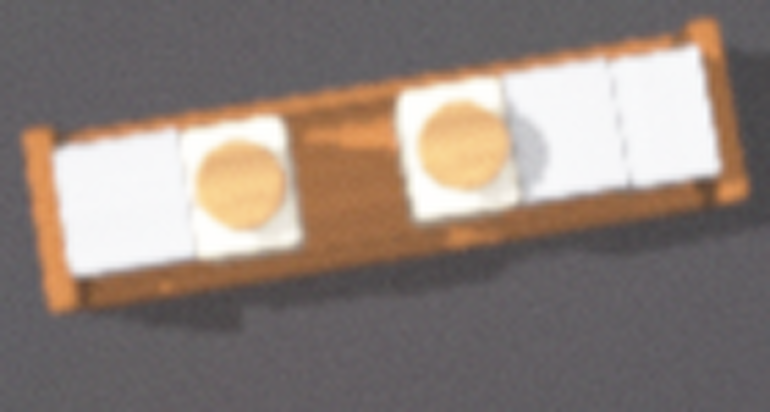

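The row is closed up on both sides: b's lid is at crop (240,185), a's lid at (463,145), and the gap lies between edges (293,179) and (406,158). Next: the gap centre and the move to the third canister.

```bash
python3 - <<'E'
from h import *
ex=np.array([math.cos(TH),math.sin(TH)]);e=np.array([-ex[1],ex[0]])
def P(c,z):
    u,v=[(c[i]+.5)/5.5-.5+(255,195)[i] for i in(0,1)]
    q=world('top',u,v,z=z)[:2]-C; return np.round([q@ex*1e3,q@e*1e3],1)
b=P((240,185),.122);a=P((463,145),.122);print('b',b,'a',a,'mid',(a+b)/2)
for c in((285,115),(301,243),(397,95),(415,221)):print(P(c,.104))
s=manip.state();D=np.array([.4479,-.341])-s['tool_pos'][:2];print('to new (tool x,y) cm',D@e*100,D@ex*100)
E
```

```text
b [-1.9 63.7] a [ -0.4 -32.2] mid [-1.15 15.75]
[26.  40.3]
[-29.6  42.3]
[26.8 -8.9]
[-28.2  -7.6]
to new (tool x,y) cm -7.7497241125502185 -2.304922222204442
```

```bash
python3 -m crank '[{"x":-3.9,"y":-1.15,"z":0,"turn":0},{"x":-3.85,"y":-1.15,"z":0,"turn":0},{"x":0,"y":0,"z":2,"turn":0.08},{"x":0,"y":0,"z":2,"turn":0.078},{"x":0,"y":0,"z":0,"turn":0}]' >/dev/null
python3 -m crank '[{"x":0,"y":0,"z":0,"turn":0},{"x":0,"y":0,"z":0,"turn":0}]'; python3 h.py
```

```text
time: 12.4
tool_pos: [0.4508, -0.3386, 0.1655]
tool_rot: [0.001, 0.705, 0.709, 0.0]
contact_force: [-0.6, 0.7, 0.5]
gripper_width: 1.005
grasp_force: 0.0
t 12.4 rack xy [-116.3 -280. ] z 165.5 yaw err -0.1538 F [-0.6  0.7  0.5] F rack xy [-0.5  0.8] w 1.005 gf 0.0
```

```bash
python3 -m crank '[{"x":-0.24,"y":-0.29,"z":1,"turn":0.005},{"x":0,"y":0,"z":3,"turn":0},{"x":0,"y":0,"z":4,"turn":0},{"x":0,"y":0,"z":2.5,"turn":0},{"x":0,"y":0,"z":1.4,"turn":0}]' >/dev/null
python3 -m crank '[{"x":0,"y":0,"z":0,"turn":0},{"x":0,"y":0,"z":0,"turn":0}]'
python3 -m crank '[{"x":0,"y":0,"z":0,"turn":0},{"x":0,"y":0,"z":0,"turn":0},{"x":0,"y":0,"z":0,"turn":0},{"x":0,"y":0,"z":0,"turn":0},{"x":0,"y":0,"z":0,"turn":0}]' 0 
python3 -m crank '[{"x":0,"y":0,"z":0,"turn":0},{"x":0,"y":0,"z":0,"turn":0},{"x":0,"y":0,"z":0,"turn":0}]' 0
python3 - <<'E'
from h import *
p,d=grab('side');cv2.imwrite('pics/s4.png',cv2.resize(p[80:200,290:450],None,fx=4.5,fy=4.5,interpolation=cv2.INTER_CUBIC)[:,:,::-1])
E
```

```text
time: 13.1
tool_pos: [0.4477, -0.342, 0.0463]
tool_rot: [0.001, 0.708, 0.706, 0.0]
contact_force: [0.6, 0.2, 0.2]
gripper_width: 1.003
grasp_force: 0.0
time: 13.6
tool_pos: [0.4483, -0.3425, 0.0472]
tool_rot: [0.002, 0.708, 0.706, 0.0]
contact_force: [0.4, 0.4, 5.2]
gripper_width: 0.649
grasp_force: 64.3
time: 13.9
tool_pos: [0.4483, -0.3425, 0.0472]
tool_rot: [0.002, 0.708, 0.706, 0.0]
contact_force: [0.6, 0.1, 6.2]
gripper_width: 0.649
grasp_force: 64.3
```

View pics/s4.png

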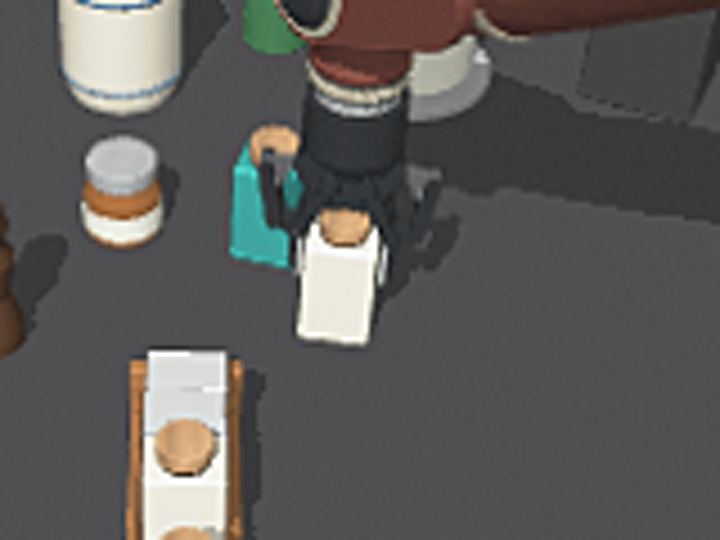

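Canister_new is held: its lid is at crop (345,225), the turquoise one stands clear behind it. Lift it, turn back to the rack yaw and move above the gap.

```bash
python3 -m crank '[{"x":0,"y":0,"z":-0.5,"turn":0},{"x":0,"y":0,"z":-2,"turn":0},{"x":0,"y":0,"z":-4,"turn":0},{"x":0,"y":0,"z":-4,"turn":0},{"x":0,"y":0,"z":-4,"turn":0}]' >/dev/null
python3 -m crank '[{"x":0,"y":0,"z":-1.5,"turn":-0.08},{"x":0,"y":0,"z":0,"turn":-0.08},{"x":2,"y":1,"z":0,"turn":0},{"x":4,"y":1.5,"z":0,"turn":0},{"x":4,"y":1.5,"z":0,"turn":0}]' 
python3 -m crank '[{"x":4,"y":1.5,"z":0,"turn":0},{"x":4,"y":1.5,"z":0,"turn":0},{"x":4,"y":1.5,"z":0,"turn":0},{"x":3,"y":1.5,"z":0,"turn":0},{"x":2,"y":0.5,"z":0,"turn":0}]' >/dev/null
python3 -m crank '[{"x":0,"y":0,"z":0,"turn":0},{"x":0,"y":0,"z":0,"turn":0}]' >/dev/null; python3 h.py
```

```text
time: 14.95
tool_pos: [0.4699, -0.235, 0.2038]
tool_rot: [-0.001, 0.65, 0.76, -0.0]
contact_force: [0.7, 0.8, -2.7]
gripper_width: 0.651
grasp_force: 64.5
t 15.65 rack xy [-15.9 -11.9] z 204.2 yaw err 0.0001 F [ 0.1  1.1 -2.9] F rack xy [0.3 1. ] w 0.655 gf 64.5
```

```bash
python3 -m crank '[{"x":1.3,"y":0.8,"z":0,"turn":0},{"x":1.35,"y":0.82,"z":0,"turn":0},{"x":0,"y":0,"z":2.5,"turn":0},{"x":0,"y":0,"z":2,"turn":0},{"x":0,"y":0,"z":0,"turn":0}]' >/dev/null
python3 -m crank '[{"x":0,"y":0,"z":0,"turn":0},{"x":0,"y":0,"z":0,"turn":0}]' >/dev/null; python3 h.py
python3 - <<'E'
from h import *
p,d=grab('side');q,d=grab('top')
a=cv2.resize(p[120:260,285:385],None,fx=4,fy=4,interpolation=cv2.INTER_CUBIC)
b=cv2.resize(q[180:270,255:355],None,fx=4,fy=4,interpolation=cv2.INTER_CUBIC)
o=np.zeros((560,800,3),np.uint8);o[:,:400]=a;o[:360,400:]=b;cv2.imwrite('pics/s5.png',o[:,:,::-1])
E
```

```text
t 16.35 rack xy [ 1.9 13.7] z 161.6 yaw err -0.0017 F [-0.   0.2 -1.6] F rack xy [-0.   0.2] w 0.646 gf 64.4
```

View pics/s5.png

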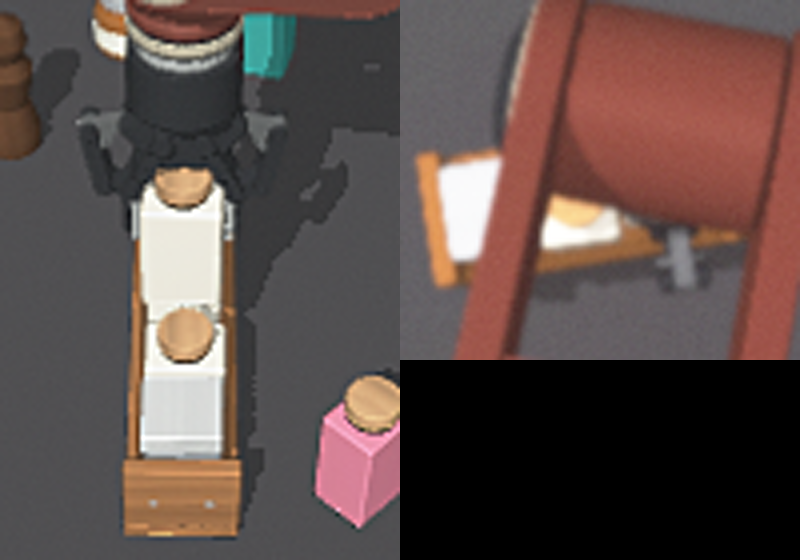

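```bash
python3 - <<'E'
from h import *
d=np.load('pics/side.npz')['d'];c=manip.camera_model('side');K=np.array(c['mtx']);T=np.linalg.inv(np.array(c['world_to_cam']))
V,U=np.mgrid[120:260,285:385];dd=d[V,U].ravel()
x=cv2.undistortPoints(np.stack([U.ravel(),V.ravel()],1)[:,None].astype(float),K,np.array([c['k1'],0,0,0,0.]))[:,0]
W=np.c_[x,np.ones(len(x))]*dd[:,None]@T[:3,:3].T+T[:3,3];W=W[dd>0]
ex=np.array([math.cos(TH),math.sin(TH)]);e=np.array([-ex[1],ex[0]])
X=(W[:,:2]-C)@ex*1e3;Y=(W[:,:2]-C)@e*1e3;Z=W[:,2]*1e3
m=(abs(X)<20)&(Z>135)&(Z<195)&(Y<60);print('face',m.sum(),np.median(Y[m]),Y[m].std());
A=np.c_[X[m],Z[m],np.ones(m.sum())];print('slopes x,z',np.linalg.lstsq(A,Y[m],rcond=None)[0])
m=(Z>150)&(Z<195)&(abs(Y-38)<6)&(abs(X)<40);print('held x extent',np.percentile(X[m],[1,99]))
m=(abs(X)<25)&(Z>117)&(Z<128)&(Y>40)&(Y<90);print('b lid',m.sum(),X[m].mean(),Y[m].mean(),Y[m].min(),Y[m].max(),Z[m].mean())
m=(abs(X)<35)&(Z>100)&(Z<108)&(Y>30)&(Y<90);print('b top',Y[m].min(),Y[m].max(),np.percentile(X[m],[1,99]),Z[m].mean())
E
```

```text
face 226 39.4559175323188 1.4143506315626277
slopes x,z [-1.96475735e-02 -8.95896437e-04  3.95852889e+01]
held x extent [-23.76886657  30.84306327]
b lid 143 1.1272525130464222 65.52954760153804 40.101071639032426 86.67948769670346 121.44602321975658
b top 46.95687818230373 89.96698536811974 [-25.85725114  28.37455772] 103.20024043677235
```

Side and depth views show the held canister's +y face at rack y 39.5, so its centre is about 16; the gap middle is 15.8–16.5. It hangs upright (crop 140–222, 190–310) just behind b's lid (185,333). Now lower it slowly, watching the force.

```bash
python3 -m crank '[{"x":0,"y":-0.15,"z":0.3,"turn":0},{"x":0,"y":0,"z":0.4,"turn":0},{"x":0,"y":0,"z":0.4,"turn":0},{"x":0,"y":0,"z":0.3,"turn":0},{"x":0,"y":0,"z":0,"turn":0}]' >/dev/null; python3 h.py
python3 -m crank '[{"x":0,"y":0,"z":0.2,"turn":0},{"x":0,"y":0,"z":0.2,"turn":0},{"x":0,"y":0,"z":0,"turn":0}]' >/dev/null; python3 h.py
```

```text
t 16.95 rack xy [-1.  14.5] z 145.2 yaw err -0.001 F [-0.1 -0.2 -3.3] F rack xy [-0.1 -0.2] w 0.65 gf 64.5
t 17.25 rack xy [-0.6 14.3] z 141.8 yaw err -0.001 F [ 0.   0.2 -2.8] F rack xy [0.1 0.2] w 0.649 gf 64.5
```

```bash
python3 -m crank '[{"x":0,"y":0,"z":0.2,"turn":0},{"x":0,"y":0,"z":0.2,"turn":0},{"x":0,"y":0,"z":0,"turn":0}]' >/dev/null; python3 h.py
```

```text
t 17.55 rack xy [-0.7 14.4] z 137.7 yaw err -0.001 F [-0.6 -0.8 -2.7] F rack xy [-0.7 -0.7] w 0.649 gf 64.5
```

It is 13 mm into the gap with no force. Continue down.

```bash
python3 -m crank '[{"x":0,"y":0,"z":0.5,"turn":0},{"x":0,"y":0,"z":0.5,"turn":0},{"x":0,"y":0,"z":0.5,"turn":0},{"x":0,"y":0,"z":0.5,"turn":0},{"x":0,"y":0,"z":0.5,"turn":0}]' >/dev/null; python3 h.py
```

```text
t 18.05 rack xy [-0.6 14.3] z 112.5 yaw err -0.001 F [ 0.3  0.9 -3.7] F rack xy [0.5 0.8] w 0.648 gf 64.5
```

```bash
python3 -m crank '[{"x":0,"y":0,"z":0.5,"turn":0},{"x":0,"y":0,"z":0.5,"turn":0},{"x":0,"y":0,"z":0.5,"turn":0},{"x":0,"y":0,"z":0.5,"turn":0},{"x":0,"y":0,"z":0.5,"turn":0}]' >/dev/null; python3 h.py
```

```text
t 18.55 rack xy [-0.4 14.3] z 87.7 yaw err -0.001 F [-0.   0.6 -3. ] F rack xy [0.1 0.6] w 0.645 gf 64.5
```

```bash
python3 -m crank '[{"x":0,"y":0,"z":0.5,"turn":0},{"x":0,"y":0,"z":0.4,"turn":0},{"x":0,"y":0,"z":0.4,"turn":0},{"x":0,"y":0,"z":0.4,"turn":0},{"x":0,"y":0,"z":0,"turn":0}]' >/dev/null; python3 h.py
```

```text
t 19.05 rack xy [-0.9 14.4] z 70.4 yaw err -0.001 F [-0.6  0.8 -2.2] F rack xy [-0.4  0.9] w 0.651 gf 64.5
```

```bash
python3 -m crank '[{"x":0,"y":0,"z":0.3,"turn":0},{"x":0,"y":0,"z":0.3,"turn":0},{"x":0,"y":0,"z":0.2,"turn":0},{"x":0,"y":0,"z":0,"turn":0}]' >/dev/null; python3 h.py
python3 -m crank '[{"x":0,"y":0,"z":0.1,"turn":0},{"x":0,"y":0,"z":0.1,"turn":0},{"x":0,"y":0,"z":0.05,"turn":0}]' >/dev/null; python3 h.py
```

```text
t 19.45 rack xy [-0.7 14.4] z 62.7 yaw err -0.001 F [-0.7 -0.5 -2.7] F rack xy [-0.7 -0.4] w 0.651 gf 64.5
t 19.75 rack xy [-0.5 14.3] z 60.6 yaw err -0.001 F [ 1.2 -0.4 -2.5] F rack xy [ 1.1 -0.6] w 0.65 gf 64.5
```

```bash
python3 -m crank '[{"x":0,"y":0,"z":0.1,"turn":0},{"x":0,"y":0,"z":0,"turn":0}]' >/dev/null; python3 h.py
```

```text
t 19.95 rack xy [-0.6 14.3] z 59.5 yaw err -0.001 F [ 1.2 -0.9 -3.3] F rack xy [ 1. -1.] w 0.651 gf 64.5
```

```bash
python3 -m crank '[{"x":0,"y":0,"z":0.05,"turn":0},{"x":0,"y":0,"z":0.05,"turn":0}]' >/dev/null; python3 h.py
python3 -m crank '[{"x":0,"y":0,"z":0.05,"turn":0},{"x":0,"y":0,"z":0,"turn":0}]' >/dev/null; python3 h.py
```

```text
t 20.15 rack xy [-0.3 14.2] z 59.2 yaw err -0.0011 F [-1.5  1.   4.1] F rack xy [-1.4  1.2] w 0.648 gf 65.1
t 20.35 rack xy [-0.3 14.2] z 59.2 yaw err -0.001 F [-4.   1.3  5.4] F rack xy [-3.8  1.9] w 0.65 gf 65.5
```

Floor contact is at TCP 59.2 mm, as predicted. Release, retreat upward and look.

```bash
python3 -m crank '[{"x":0,"y":0,"z":0,"turn":0},{"x":0,"y":0,"z":0,"turn":0},{"x":0,"y":0,"z":0,"turn":0},{"x":0,"y":0,"z":0,"turn":0},{"x":0,"y":0,"z":0,"turn":0}]' 100 >/dev/null; python3 h.py
python3 -m crank '[{"x":0,"y":0,"z":-1,"turn":0},{"x":0,"y":0,"z":-3,"turn":0},{"x":0,"y":0,"z":-5,"turn":0},{"x":0,"y":0,"z":-5,"turn":0},{"x":0,"y":-4,"z":-2,"turn":0}]' >/dev/null
python3 -m crank '[{"x":-4.9,"y":0,"z":0,"turn":0},{"x":-4.9,"y":0,"z":0,"turn":0},{"x":-4.9,"y":0,"z":0,"turn":0},{"x":-4.9,"y":0,"z":0,"turn":0},{"x":-4,"y":0,"z":0,"turn":0}]' >/dev/null
python3 -m crank '[{"x":0,"y":0,"z":0,"turn":0},{"x":0,"y":0,"z":0,"turn":0}]' >/dev/null; python3 h.py
python3 - <<'E'
from h import *
p,d=grab('side');q,d=grab('top')
a=cv2.resize(p[140:260,305:360],None,fx=4,fy=4,interpolation=cv2.INTER_CUBIC)
b=cv2.resize(q[195:270,255:395],None,fx=4,fy=4,interpolation=cv2.INTER_CUBIC)
o=np.zeros((480,800,3),np.uint8);o[:300,:560]=b;o[:,570:790]=a;cv2.imwrite('pics/s6.png',o[:,:,::-1])
E
```

```text
t 20.85 rack xy [-0.4 14.3] z 58.1 yaw err -0.001 F [ 0.6  0.8 -0.3] F rack xy [0.7 0.7] w 1.001 gf 0.0
t 22.05 rack xy [ -40.9 -222.2] z 218.5 yaw err -0.0025 F [ 0.1 -0.1  0.1] F rack xy [ 0.1 -0.1] w 1.0 gf 0.0
```

View pics/s6.png

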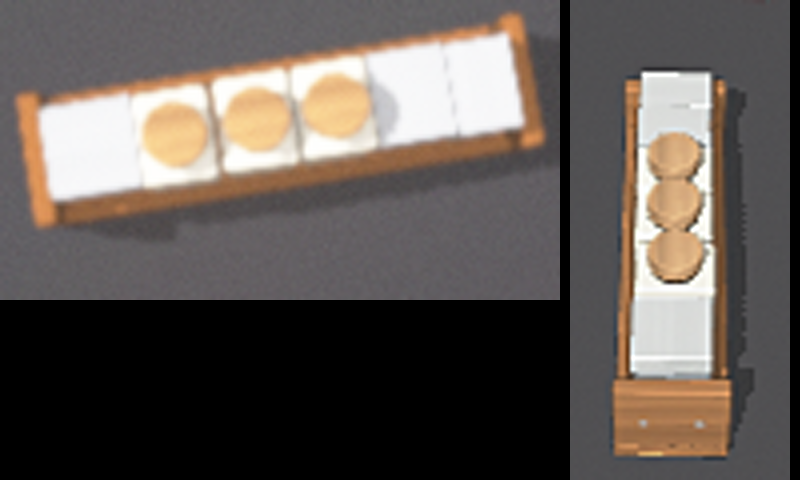

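The three lids are in line at (174,135), (256,119) and (336,105), about 48 mm apart, with the heights level and the rest of the row untouched. Handing in.

```bash
python3 -c "
from plant import manip
print(manip.job_done())"
```

```text
the job is handed in; nothing more can be done
None
```

The third canister stands on the rack floor between its two matching canisters, about 48 mm from each and in line with them in the last camera pictures; the job is handed in after about 22 s of robot time, but no verdict came back.

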